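# Lay the flanged housing down in the V-block

## Robot

A 6-joint arm with a two-finger parallel gripper is mounted at the origin on the work surface. World frame = base frame: x ahead of the robot, y to its left, z up, the work surface at z = 0. Lengths are in m, angles in rad, forces in N, time in s.
With the tool pointing down it reaches from about 0.375 to 0.925 m from the base axis. Payload 5.7 kg.
Tool frame: the origin (TCP) lies midway between the tips of the shut fingers; the grasp point (between the pads) lies 19 mm behind it; z points along the fingers, x is the direction in which the jaws open and shut, and the axes are right-handed (so a half turn about z gives the same grasp; the last joint's range is limited). The gripper opens to 88 mm and grips with 3 to 60 N. Pads are 20 mm wide; open, the fingers measure 115 mm over their backs; the gripper's body (75 mm by 178 mm) begins 61 mm behind the grasp point.
Start: joints at [-1.45, 0.359, 1.51, -0, 1.272, -0.115], TCP at [0.14, -0.583, 0.223] pointing down, gripper open.
Joint ranges: [-2.97, 2.97], [-1.01, 2.36], [0.21, 2.38], [-0.96, 4.11], [0.2, 2.71], [-2.98, 2.98]. Speed limits (rad/s): [2.39, 2.39, 3.14, 3.14, 3.14, 3.14].

## Interface

Orientations are given as a unit quaternion [x, y, z, w].
In Python, from bench import move_ptp, servo_line, goto_joints, move_gripper, sleep, inverse_kinematics, capture, PlanningError, close_job, spot_in, silhouettes, current_clock, current_joint_pos, current_qvel, current_joint_torque, current_position, current_orientation, current_force, current_torque, current_finger_gap gives the robot as it stands. Calls block until the motion is done:
- move_ptp(position, orientation): joint-space move of the TCP to a pose.
- servo_line(position, orientation=None, rate=0.15, contact_N=None): straight line of the TCP; orientation=None keeps the orientation; rate is the mean speed in m/s. With contact_N (N) it stops when the force on the tool has changed by that much, and returns True; else False.
- goto_joints(angles): joint-space move.
- move_gripper(opening): finger opening in m; the grip force is fixed at half the most; returns when the fingers have stopped.
- sleep(seconds).
- inverse_kinematics(position, orientation): joint angles nearest the present ones, or None.
- capture(name): name is "scene" or "top" or "wrist"; returns a dict with "image" (480x640x3 uint8, blue, green, red), "range_z" (480x640 float32, m along the optical axis (not along the pixel's ray), 0 where there is no reading), "intrinsics" (3x3 intrinsics, pixels), "k1" (the pictures are not rectified: a ray, as slopes to the right and down, at radius r is drawn at 1 + k1 r^2 times it, then the intrinsics apply), "R" (3x3) and "t" (3): a world point X has camera coordinates R X + t. Camera axes: x right, y down, z forward; pixel columns grow to the right and rows downward; lengths in m; the calibration is good to about 2 mm. A picture is of the moment at which its call begins.
A pose or a line that the arm cannot do raises PlanningError and nothing moves.
- close_job(): hands the job in, once; it reports no verdict.
Trained networks look in the newest picture that a camera, given by its name, has taken for a name from the list of things; names that differ only in an ending like _2 or _b are one class to them, and where a whole thing is asked for, a point or a joint stands for the part that bears it (a point fixed in the world has none). Each returns a list of dicts, best first, with "conf" (0 to 1); they miss things now and then, are a little off and sometimes report something else, mostly with a low value. They report only what shows in the picture. A call takes as long as a camera call. They do not tell look-alikes from the thing itself.
- spot_in(camera, query): "xy" ([column, row] in pixels, amid what is visible of it).
- silhouettes(camera, query): "region" (480x640 bool, what is visible of it) and "xy" ([column, row] in pixels, amid what is visible of it).
Readings, each from a call of its own:
- current_clock(): time.
- current_joint_pos(): joint angles.
- current_qvel(): joint speeds.
- current_joint_torque(): joint torques, N m.
- current_position(): TCP position.
- current_orientation(): TCP orientation.
- current_force(): force on the tool from outside, world axes, zero at the start.
- current_torque(): the same for the moment, N m.
- current_finger_gap(): finger opening in m.
Only numpy, scipy, OpenCV 4.12 (cv2) and the standard library are available. Lean on these libraries where they do the work, as an engineer would, in place of code of your own. Each camera call takes 0.05 s, during which the arm holds its last target.

## Task

Tip the tall aluminium housing over onto its side so that its tube comes down into the groove of the V-block, easing it down all the way so that it lands gently and never drops; then push it along the groove until its square flange is up against the end of the V-block, and leave it lying there. Do it with the fingertips only: do not grip it, lift it or press hard on it, and do not disturb the other things on the plate.

Things in the scene. Friction and masses are not known exactly. Their poses are not given: they have to be found in the camera images.
- housing: Loose aluminium housing, 0.5 to 0.8 kg, upright on a solid square flange 84 x 84 x 14 mm; from it a round tube, 64 mm outside, rises to 180 mm above the foot, open at the top (bore 54 mm, 162 mm deep). Origin: centre of the underside; z along the tube to its mouth; x, y square to the flange. Its +y side faces the V-block at the start (within 4 degrees); it is to be tipped towards +y.
- housing_mouth (a point): Centre of the tube's open mouth, on the axis, 180 mm from the underside. A push of 1 to 2.5 N near here tips the housing without its foot sliding; a low push slides it. Its centre of mass is about 65 mm above the foot, so beyond about 33 degrees of tilt it falls by itself unless something (such as a fingertip under the rim or in the bore) carries it down.
- housing_shoulder (a point): Point on the tube's axis in the plane of the flange's upper face (14 mm from the underside). That face must come up against the V-block's -y end face, with the tube in the groove and its mouth towards the block's +y. Sliding it along the groove takes a push of about 4 to 8 N, briefly more as it starts.
- housing_edge (a point): Middle of the lower edge of the flange on its +y side, 42 mm from the housing's origin: the edge it tips about. It stays on the plate throughout; in the finished state it is about 1.5 mm above the plate.
- vblock: Steel V-block bolted to the plate: 116 mm wide (160 with foot ledges 12 mm high), 90 long, 40 high. Origin: centre of its underside. The 90-degree groove, 84 mm wide at the top, runs along its y, open at both ends; a tube lying in it has its axis 43.5 mm above the plate. End faces at y = -45 and +45 mm. The housing stands beyond the -y end, its flange edge 26 to 46 mm from it.
- valve_body: Brass disc-shaped test part, 68 mm across and 28 mm high, with a steel stud standing on it (54 mm high in all). Bystander, loose. Origin: centre of its underside.
- ring_gauge: Steel ring, 54 mm across, 20 mm high, 28 mm hole. Bystander, loose. Origin: centre of its underside.
- ref_sphere: White 25 mm ball on a thin steel stem on a dark round foot 56 mm across, 96 mm high in all. Bystander, loose. Origin: centre of its underside.
- cleaner: Amber bottle with black cap, 62 mm across, 150 mm high. Bystander, loose. Origin: centre of its underside.
- driver: Red-handled screwdriver about 200 mm long lying on the plate. Bystander, loose.
- setting_block: Upright bright steel block 25 x 50 x 75 mm. Bystander, loose. Origin: centre of its underside.
Things that resemble listed ones, but are neither listed nor needed, are in the scene too. Of the things like the housing, leave any that is green or turquoise; of the rest the larger one is meant.

How it is judged:
At the end, for the whole second after the job is handed in: The housing lies at rest on its side in the groove of the V-block, tube along the groove (within 3 degrees, 4 mm sideways, 5 mm in height) with its mouth to the block's +y, carried by the block, and the flange's upper face is against the block's -y end (gap under 2.5 mm) (angle between the z axis of housing and the y axis of vblock, either way round below 0.05 rad and y of housing_shoulder in the frame of vblock between -0.0475 and -0.04 m and y of housing_mouth in the frame of vblock above 0.1 m and x of housing_shoulder in the frame of vblock between -0.004 and 0.004 m and height (world z) of housing_shoulder between 0.0385 and 0.0485 m and contact force between housing and vblock above 1 N and linear speed of housing below 0.01 m/s and angular speed of housing below 0.1 rad/s); the robot touches nothing.
It fails at once if the housing drops or is knocked over: it turns faster than 2.5 rad/s (angular speed of housing above 2.5 rad/s).
It fails at once if the housing is lifted: the edge it tips about is more than 15 mm above the plate (height (world z) of housing_edge above 0.015 m).
It fails at once if the housing is gripped or pressed hard: more than 30 N between fingers and housing (contact force between the fingers and housing above 30 N).
It fails at once if another thing on the plate is moved by more than 15 mm (distance of any of valve_body, ring_gauge, ref_sphere, cleaner, driver, setting_block from where it was at the start of the episode above 0.015 m).
It also fails if it takes over 61 s, if anything falls off the work surface, if the arm or the gripper's body presses on something with over 40 N, if the wrist force passes 120 N, or if a joint passes its speed limit or range.

## Working session

There is one attempt and no reset: what is moved stays moved. The work goes in short steps, each a Python script; the robot and the scene stay as the last script left them, time stands still between calls to the robot, and variables do not carry over. Pictures are saved under pics/ and viewed, and the job is handed in when it is done.

```bash
ls; mkdir -p pics
python3 - <<'E'
from bench import *
import cv2
for n in ("scene","top","wrist"):
    c=capture(n); cv2.imwrite(f"pics/a_{n}.png",c["image"]); print(n,c["intrinsics"].tolist(),c["k1"],c["R"].tolist(),c["t"].tolist())
    for q in ("housing","vblock"):
        print(q,[(d["xy"],d["conf"]) for d in spot_in(n,q)])
print(current_clock())
E
```

```text
pics
scene [[624.3862739428675, 0.0, 316.1155851742635], [0.0, 624.3862739428675, 229.15146804927468], [0.0, 0.0, 1.0]] 0.006233937623705097 [[-0.38955506547098384, 0.9208762694665213, 0.015288796529501684], [0.7062532993223218, 0.3093363377397344, -0.636802408404761], [-0.5911456065659563, -0.23727184090656864, -0.7708754408791187]] [0.2004689256998891, -0.2999265049022765, 1.6726015540364718]
housing [([298.1, 180.0], 0.89), ([273.4, 223.1], 0.88), ([201.3, 264.2], 0.6)]
vblock [([276.3, 221.3], 0.31)]
top [[549.4776366553809, 0.0, 312.02482636611416], [0.0, 549.4776366553809, 240.20153918122415], [0.0, 0.0, 1.0]] -0.12804853284294943 [[-0.023084094910385777, -0.9996547996563364, -0.012546158225457408], [-0.9954103751889958, 0.024148277173505144, -0.09260154251228245], [0.0928725445342744, 0.010350953270181385, -0.9956242003075897]] [0.04209185514346551, 0.5512748057539559, 1.4972989162652317]
housing [([392.4, 197.3], 0.93), ([360.5, 252.6], 0.62), ([366.4, 299.2], 0.57)]
vblock [([317.8, 251.4], 0.73)]
wrist [[368.1412945517865, 0.0, 323.6662251106951], [0.0, 368.1412945517865, 239.25251711416982], [0.0, 0.0, 1.0]] -0.03543318024365074 [[0.23371955380484313, -0.9723040485090757, -8.615176914366575e-05], [-0.9376907268669766, -0.22542273615529626, 0.26442520827625743], [-0.2571211211023855, -0.06172055797805033, -0.9644061912938613]] [-0.6004423312969348, -0.03197656086730589, 0.38946473981874563]
housing []
vblock []
0.45
```

View pics/a_scene.png

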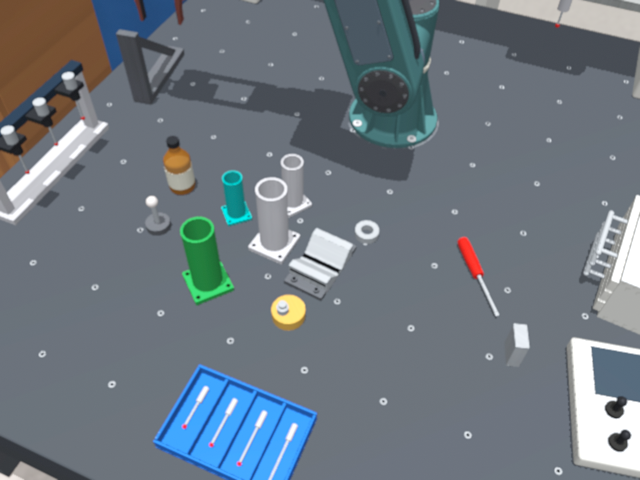

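View pics/a_top.png

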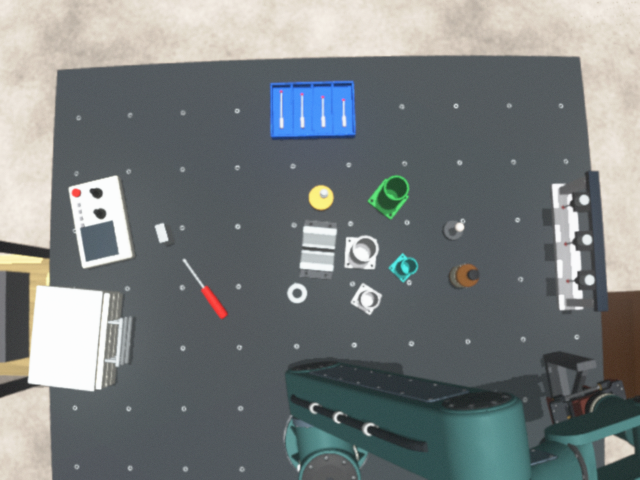

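The housing is the grey one at top (361,252) / scene (273,220). The V-block is at top (319,249) / scene (318,262). The green, turquoise and small grey look-alikes stand nearby. Next I measure poses from depth.

```bash
cat > h.py <<'E'
import numpy as np, cv2
from bench import *
def cloud(c):
    K=c["intrinsics"];k=c["k1"]
    v,u=np.mgrid[0:480,0:640].astype(float)
    xd=(u-K[0,2])/K[0,0];yd=(v-K[1,2])/K[1,1]
    x,y=xd.copy(),yd.copy()
    for _ in range(10):
        f=1+k*(x*x+y*y); x=xd/f;y=yd/f
    z=c["range_z"].astype(float)
    P=np.stack([x*z,y*z,z],-1)
    W=(P-c["t"])@c["R"]
    W[z==0]=np.nan
    return W
def proj(c,X):
    p=np.asarray(X)@c["R"].T+c["t"]; s=p[...,:2]/p[...,2:]
    s=s*(1+c["k1"]*(s**2).sum(-1,keepdims=True))
    K=c["intrinsics"]; return s*[K[0,0],K[1,1]]+[K[0,2],K[1,2]]
def circ(p):
    A=np.c_[2*p,np.ones(len(p))];s=np.linalg.lstsq(A,(p**2).sum(1),rcond=None)[0]
    return s[:2],np.sqrt(s[2]+s[0]**2+s[1]**2)
E
python3 - <<'E'
from h import *
for n,pts in (("top",dict(h=(361,252),v=(319,249),valve=(321,197),ring=(297,293),green=(389,196),small=(366,298),turq=(404,267))),("scene",dict(h=(273,200),v=(318,262)))):
    c=capture(n);W=cloud(c);np.savez(f"{n}.npz",W=W,img=c["image"])
    for k,(a,b) in pts.items(): print(n,k,np.nanmedian(W[b-3:b+4,a-3:a+4].reshape(-1,3),0).round(3))
    z=W[...,2]
    fl=W[(abs(z)<.01)]; print("plate z",np.nanmedian(fl[:,2]))
    # local crop height map stats
    h0=np.array([0.54,-.08])
    d=np.hypot(W[...,0]-h0[0],W[...,1]-h0[1])
    m=(z>.172)&(z<.19)&(d<.15)
    p=W[m]; print("rim pts",len(p),p.mean(0).round(4),p.min(0).round(3),p.max(0).round(3))
    img=c["image"].copy(); img[m]=(0,0,255)
    m=(abs(z-.04)<.006)&(d<.22); img[m]=(255,0,0)
    m=(abs(z-.014)<.005)&(d<.22); img[m]=(0,255,0)
    a,b=pts["h"]; crop=img[b-90:b+90,a-120:a+120]
    cv2.imwrite(f"pics/b_{n}.png",cv2.resize(crop,None,fx=3.3,fy=3.3,interpolation=0))
E
```

```text
top h [ 0.517 -0.106  0.017]
top v [0.528 0.01  0.011]
top valve [0.671 0.001 0.03 ]
top ring [ 0.407  0.075 -0.   ]
top green [ 0.646 -0.172  0.166]
top small [ 0.389 -0.117  0.013]
top turq [ 0.472 -0.226  0.013]
plate z -0.00027270059147261824
rim pts 215 [ 0.5477 -0.1204  0.1791] [ 0.483 -0.194  0.172] [ 0.668 -0.071  0.188]
scene h [ 0.54  -0.087  0.174]
scene v [0.53  0.01  0.009]
plate z -0.0005458505465228414
rim pts 371 [ 0.5485 -0.1161  0.1775] [ 0.483 -0.193  0.172] [ 0.669 -0.067  0.183]
```

```bash
ls pics
```

```text
a_scene.png
a_top.png
a_wrist.png
b_scene.png
b_top.png
```

View pics/b_top.png

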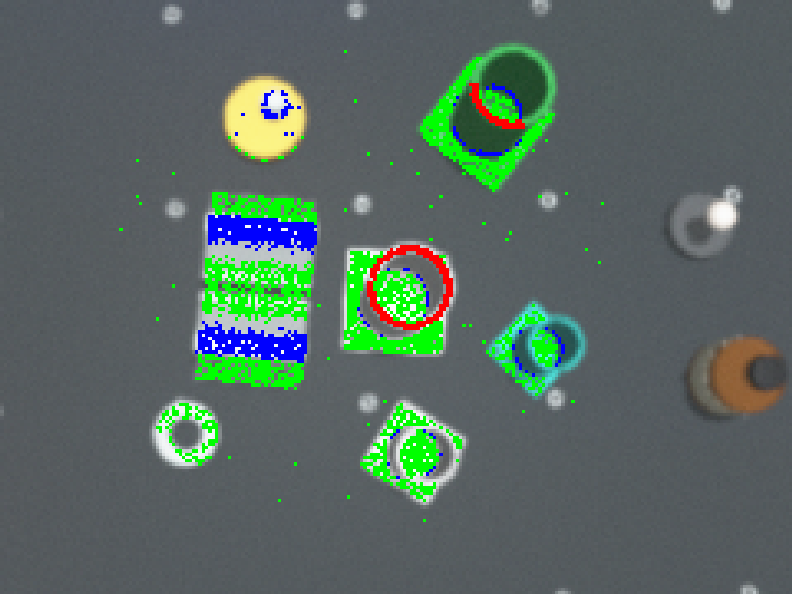

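View pics/b_scene.png

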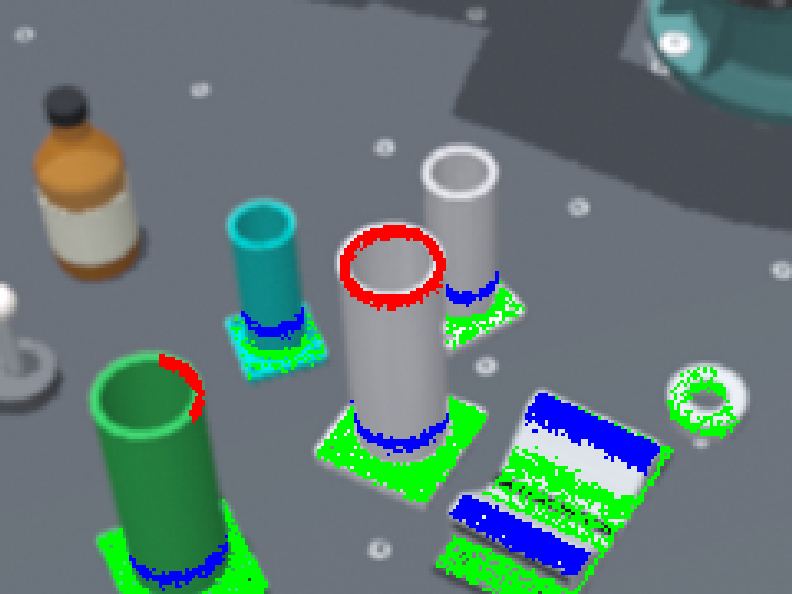

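The segmentation agrees with the pictures: red is the 180 mm rim, green the flange at 14 mm and the block's ledges, blue the block's 40 mm tops. Now the fit.

Run:
```python
from h import *
for n in ("top","scene"):
    W=np.load(f"{n}.npz")["W"].reshape(-1,3); W=W[np.isfinite(W[:,0])]
    d=np.hypot(W[:,0]-.54,W[:,1]+.1)
    p=W[(W[:,2]>.17)&(W[:,2]<.19)&(np.hypot(W[:,0]-.53,W[:,1]+.105)<.06)]
    print(n,"rim",circ(p[:,:2]),np.median(p[:,2]))
    r=W[(abs(W[:,2]-.014)<.006)&(abs(W[:,0]-.53)<.06)&(abs(W[:,1]+.105)<.06)]
    R=cv2.minAreaRect((r[:,:2]*1000).astype(np.float32)); print("flange",R)
    v=W[(W[:,2]>.034)&(W[:,2]<.046)&(abs(W[:,0]-.53)<.08)&(abs(W[:,1]-.01)<.075)&(W[:,1]>-.06)]
    R=cv2.minAreaRect((v[:,:2]*1000).astype(np.float32)); print("vtops",R,len(v))
    v=W[(W[:,2]>.006)&(W[:,2]<.046)&(abs(W[:,0]-.53)<.1)&(abs(W[:,1]-.01)<.075)&(W[:,1]>-.045)]
    v=v[(W[(W[:,2]>.006)&(W[:,2]<.046)&(abs(W[:,0]-.53)<.1)&(abs(W[:,1]-.01)<.075)&(W[:,1]>-.045)][:,0]>0)]
    # percentiles edges
    R=cv2.minAreaRect((v[:,:2]*1000).astype(np.float32)); print("vall",R,cv2.boxPoints(R).round(0).tolist())
W=[np.load(f"{n}.npz")["W"].reshape(-1,3) for n in("top","scene")]
```

```text
top rim (array([ 0.5139942 , -0.10272121]), np.float64(0.029414713482333613)) 0.17898415136286264
flange ((522.680908203125, -107.41667175292969), (114.63272094726562, 102.5311508178711), 6.02008581161499)
vtops ((527.2360229492188, 12.157329559326172), (89.82572174072266, 116.66488647460938), 83.3566665649414) 482
vall ((530.4166870117188, 20.135868072509766), (200.01492309570312, 125.60436248779297), 0.7434952259063721) [[430.0, 82.0], [431.0, -44.0], [631.0, -41.0], [630.0, 84.0]]
scene rim (array([ 0.51719962, -0.09964046]), np.float64(0.029260828863721285)) 0.17723275466074787
flange ((516.3212280273438, -100.00640869140625), (86.65798950195312, 89.01188659667969), 85.28990173339844)
vtops ((529.4089965820312, 17.136096954345703), (91.3710708618164, 120.8804931640625), 83.33351135253906) 736
vall ((517.1616821289062, 17.31924057006836), (107.71022033691406, 190.27484130859375), 80.93504333496094) [[415.0, -21.0], [603.0, -51.0], [620.0, 56.0], [432.0, 85.0]]
```

```bash
cat >> h.py <<'E'
from scipy.spatial.transform import Rotation as Ro
def tool(T,yaw,flip=1):
    """T: rad from vertical, handle leaning to +u; u = block y dir with yaw"""
    u=np.array([-np.sin(yaw),np.cos(yaw),0]); z=-np.cos(T)*np.array([0,0,1])-np.sin(T)*u
    x=flip*np.array([np.cos(yaw),np.sin(yaw),0]); y=np.cross(z,x)
    return Ro.from_matrix(np.c_[x,y,z]).as_quat()
E
python3 - <<'E'
from h import *
# yaw of flange / block via image edges in height-masked cloud
for n in ("top","scene"):
    W=np.load(f"{n}.npz")["W"].reshape(-1,3); W=W[np.isfinite(W[:,0])]
    from scipy.optimize import minimize
    def fit(p,x0,hw,hl):
        # count-based rectangle fit: robust extents: for yaw scan, percentile width
        best=None
        for a in np.radians(np.arange(-14,8,.25)):
            c,s=np.cos(a),np.sin(a); X=p[:,0]*c+p[:,1]*s; Y=-p[:,0]*s+p[:,1]*c
            ex=np.percentile(X,[1.5,98.5]);ey=np.percentile(Y,[1.5,98.5])
            A=(ex[1]-ex[0])*(ey[1]-ey[0])
            if best is None or A<best[0]:
                m=np.array([ex.mean(),ey.mean()]); best=(A,np.degrees(a),[m[0]*c-m[1]*s,m[0]*s+m[1]*c],ex[1]-ex[0],ey[1]-ey[0])
        return best[1:]
    r=W[(abs(W[:,2]-.014)<.004)&(abs(W[:,0]-.516)<.05)&(abs(W[:,1]+.101)<.05)]
    print(n,"fl",fit(r,0,0,0),len(r))
    v=W[(abs(W[:,2]-.04)<.004)&(abs(W[:,0]-.53)<.075)&(abs(W[:,1]-.013)<.06)]
    print("v",fit(v,0,0,0),len(v))
yaw=np.radians(-6.6)
# IK
E0=None
edge=np.array([.515,-.101,0])+.042*np.array([.115,.993,0])
u=np.array([.115,.993,0])
for flip in (1,-1):
  for T in range(-40,86,10):
    out=[]
    for th in range(0,91,15):
        t=np.radians(th)
        m=edge+u*(-.042*np.cos(t)+.17*np.sin(t))+np.array([0,0,1])*(.042*np.sin(t)+.17*np.cos(t))
        q=inverse_kinematics(m.tolist(),tool(np.radians(T),yaw,flip).tolist())
        out.append(0 if q is None else 1)
    print(flip,T,out)
E
```

```text
top fl (np.float64(-2.0), [np.float64(0.5136705391740108), np.float64(-0.10362484197718552)], np.float64(0.0824836478110853), np.float64(0.0783333872975768)) 355
v (np.float64(-4.75), [np.float64(0.5271346756492106), np.float64(0.01155231331171045)], np.float64(0.11459830560980078), np.float64(0.08626627264662252)) 402
scene fl (np.float64(-6.75), [np.float64(0.5172163343606159), np.float64(-0.09916037446689532)], np.float64(0.08286797728016948), np.float64(0.0822410307617105)) 465
v (np.float64(-7.75), [np.float64(0.5299394620814482), np.float64(0.017749808020681948)], np.float64(0.1177041512949561), np.float64(0.08760132307306998)) 612
1 -40 [1, 1, 1, 1, 1, 1, 1]
1 -30 [1, 1, 1, 1, 1, 1, 1]
1 -20 [1, 1, 1, 1, 1, 1, 1]
1 -10 [1, 1, 1, 1, 1, 1, 1]
1 0 [1, 1, 1, 1, 1, 1, 1]
1 10 [1, 1, 1, 1, 1, 1, 1]
1 20 [1, 1, 1, 1, 1, 1, 1]
1 30 [1, 1, 1, 1, 1, 1, 1]
1 40 [1, 1, 1, 1, 1, 1, 1]
1 50 [1, 1, 1, 1, 1, 1, 1]
1 60 [1, 1, 1, 1, 1, 1, 1]
1 70 [0, 0, 1, 1, 1, 1, 1]
1 80 [0, 0, 0, 1, 1, 1, 1]
-1 -40 [1, 1, 1, 1, 1, 1, 1]
-1 -30 [1, 1, 1, 1, 1, 1, 1]
-1 -20 [1, 1, 1, 1, 1, 1, 1]
-1 -10 [1, 1, 1, 1, 0, 0, 0]
-1 0 [1, 0, 0, 0, 0, 0, 1]
-1 10 [0, 0, 1, 1, 1, 1, 1]
-1 20 [1, 1, 1, 1, 1, 1, 1]
-1 30 [1, 1, 1, 1, 1, 1, 1]
-1 40 [1, 1, 1, 1, 1, 1, 1]
-1 50 [1, 1, 1, 1, 1, 1, 1]
-1 60 [1, 1, 1, 1, 1, 1, 1]
-1 70 [0, 0, 1, 1, 1, 1, 1]
-1 80 [0, 0, 0, 1, 1, 1, 1]
```

View pics/a_wrist.png

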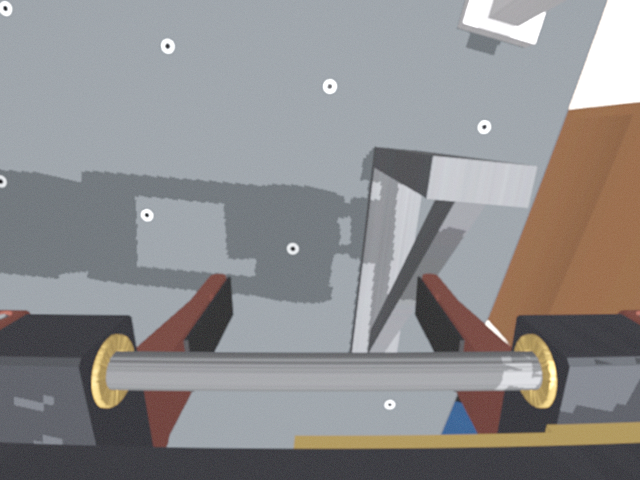

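Run:
```python
from h import *
yaw=np.radians(-6)
move_gripper(0.0)
q=tool(np.radians(-8),yaw)
move_ptp([.5155,-.10,.27],q.tolist())
print(current_clock(),current_force(),current_finger_gap(),current_position(),current_joint_pos())
for n in("scene","wrist"):
    c=capture(n);cv2.imwrite(f"pics/c_{n}.png",c["image"])
W=cloud(c);np.savez("w.npz",W=W,img=c["image"])
W=W.reshape(-1,3);p=W[(abs(W[:,2]-.179)<.006)&(np.hypot(W[:,0]-.515,W[:,1]+.101)<.05)]
print(len(p)); print(circ(p[:,:2]))
```

```text
4.0833 [-1.94406451 -0.34341688  0.67616535] 0.0008250071051800281 [ 0.51546126 -0.10083237  0.26992011] [-0.42213515  0.22283457  1.5952423   0.13506864  1.36891418 -0.34630457]
1502
(array([ 0.51521934, -0.10467796]), np.float64(0.029051967790745252))
```

View pics/c_scene.png

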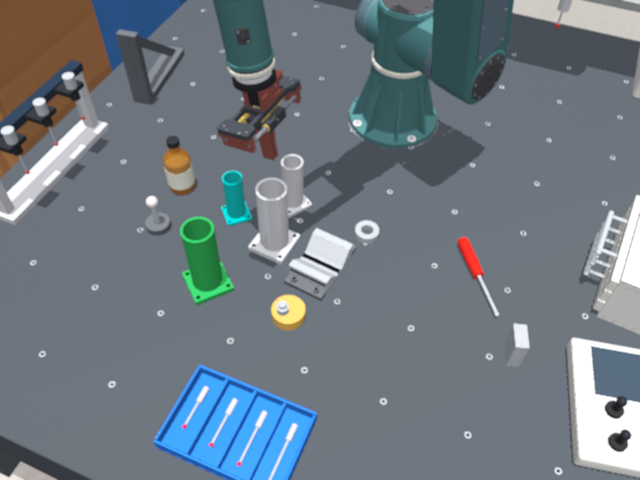

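View pics/c_wrist.png

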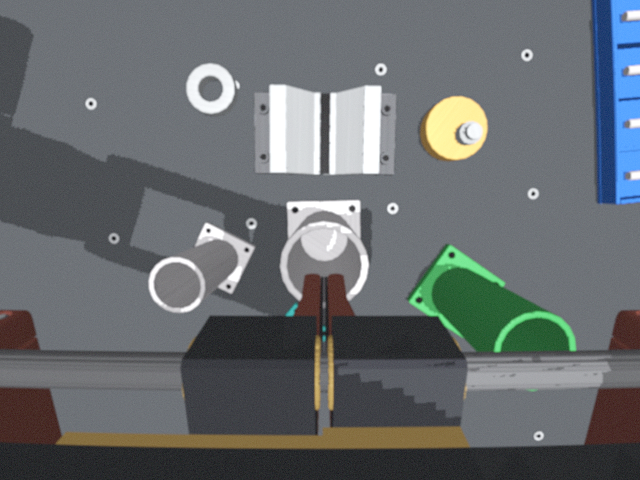

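Run:
```python
from h import *
W=np.load("w.npz")["W"].reshape(-1,3)
v=W[(abs(W[:,2]-.04)<.005)&(abs(W[:,0]-.53)<.08)&(abs(W[:,1]-.013)<.07)]
print(len(v),v.min(0),v.max(0))
print(cv2.minAreaRect((v[:,:2]*1000).astype(np.float32)))
f=W[(abs(W[:,2]-.014)<.004)&(abs(W[:,0]-.515)<.055)&(abs(W[:,1]+.103)<.055)]
print(len(f),cv2.minAreaRect((f[:,:2]*1000).astype(np.float32)))
```

```text
3428 [ 0.46607874 -0.03896857  0.03500881] [0.59123655 0.06352274 0.04238125]
((528.72607421875, 12.379390716552734), (90.42496490478516, 116.42977142333984), 83.224853515625)
2089 ((515.6119384765625, -97.51068115234375), (68.22270202636719, 83.7277603149414), 84.57467651367188)
```

The wrist view shows the finger above the mouth (~(325,265)) and nothing in the way. I'll insert the shut fingertips 25 mm into the bore and feel for both walls.

Run:
```python
from h import *
yaw=np.radians(-6)
u=np.array([-np.sin(yaw),np.cos(yaw),0])
q=tool(np.radians(-10),yaw).tolist()
c=np.array([.5153,-.1035,0])
servo_line((c+[0,0,.20]).tolist(),q,rate=.08)
print([current_force().round(2).tolist() for _ in range(3)])
r=servo_line((c+[0,0,.155]).tolist(),q,rate=.04,contact_N=3)
print("ins",r,current_position(),current_force().round(2))
r=servo_line((c-u*.03+[0,0,.155]).tolist(),q,rate=.012,contact_N=.7)
p2=current_position();print("back",r,p2,(p2-c)@u,current_force().round(2))
servo_line((p2+u*.004).tolist(),q,rate=.03)
r=servo_line((c+u*.035+[0,0,.155]).tolist(),q,rate=.012,contact_N=.7)
p1=current_position();print("fwd",r,p1,(p1-c)@u,current_force().round(2))
b=(p1-p2)@u;f=np.radians(10)
print("travel",b,"w",(2*.0234-b-.025*np.tan(f))/(np.cos(f)+1/np.cos(f)),current_clock())
```

```text
[[0.42, 0.24, -1.14], [0.42, 0.24, -1.14], [0.42, 0.24, -1.14]]
ins False [ 0.51549581 -0.10359418  0.15526008] [ 0.46 -0.04 -0.  ]
back True [ 0.51401693 -0.11316591  0.15470835] -0.009747072277926006 [0.08 0.01 1.44]
fwd True [ 0.51648877 -0.09016288  0.15461607] 0.013388320563413707 [-0.45 -0.94  1.65]
travel 0.02313539284133971 w 0.009627088194703164 9.625
```

```bash
cat >> h.py <<'E'
YAW=np.radians(-6.3); U=np.array([-np.sin(YAW),np.cos(YAW),0]); Z=np.array([0,0,1.])
C0=np.array([.5153,-.104,0]); EDGE=C0+.042*U
def body2w(by,a,th,edge=None):
    e=EDGE if edge is None else edge
    return e+U*((by-.042)*np.cos(th)+a*np.sin(th))+Z*(-(by-.042)*np.sin(th)+a*np.cos(th))
w=.0096;cc=.0234
def by_tip(phi): return cc-w*np.cos(phi)
def by_carry(phi,d): return -cc+d*np.tan(phi)+w/np.cos(phi)
E
python3 - <<'E'
from h import *
d=.025
for th in (4,8,12,16,20):
    t=np.radians(th);T=np.radians(-10);phi=t-T
    p=body2w(by_tip(phi),.18-d,t)
    try: r=servo_line(p.tolist(),tool(T,YAW).tolist(),rate=.02,contact_N=8)
    except PlanningError as e: print(e);break
    print(th,r,current_position().round(4),p.round(4),current_force().round(2),round(current_clock(),2))
    if r: break
c=capture("scene");cv2.imwrite("pics/d_scene.png",c["image"][120:320,150:400].repeat(3,0).repeat(3,1)[:600]);np.savez("scene2.npz",W=cloud(c))
E
```

```text
4 False [ 0.5178 -0.0791  0.1564] [ 0.518  -0.0792  0.1566] [-0.53 -2.65 -1.36] 10.33
8 False [ 0.5193 -0.0681  0.1574] [ 0.5193 -0.0681  0.1574] [-0.99 -1.58 -0.72] 11.04
12 False [ 0.5205 -0.0569  0.1574] [ 0.5205 -0.057   0.1573] [-1.15 -1.37 -0.44] 11.75
16 False [ 0.5218 -0.0457  0.1565] [ 0.5217 -0.0458  0.1565] [-1.34 -1.1  -0.56] 12.47
20 False [ 0.523  -0.0346  0.1549] [ 0.523  -0.0347  0.1549] [ 0.17 -2.26 -0.83] 13.18
```

View pics/d_scene.png

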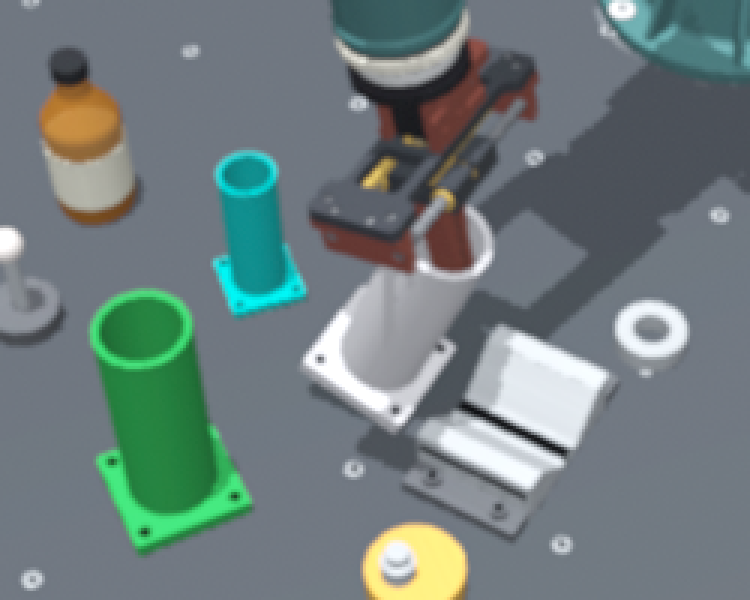

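The housing tilts towards the block and is in line with the groove (rim at crop (455,240), flange tipped at (375,370)). I'll check tilt and slip from the flange face, then go on.

```bash
cat >> h.py <<'E'
def tilt(W,th,dy=0.0):
    """fit flange upper face plane near prediction th; returns tilt deg and edge offset est"""
    P=W.reshape(-1,3);P=P[np.isfinite(P[:,0])]
    Lx=np.array([np.cos(YAW),np.sin(YAW),0])
    r=P-EDGE; s=r@U; z=r[:,2]; x=r@Lx
    by=s*np.cos(th)-z*np.sin(th)+.042; a=s*np.sin(th)+z*np.cos(th)
    m=(abs(x)<.038)&(abs(by)<.04)&(abs(a-.014)<.006)&(np.hypot(x,by)>.034)
    Q=np.c_[s,z,x][m]
    A=np.c_[Q[:,0],Q[:,2],np.ones(len(Q))];k=np.linalg.lstsq(A,Q[:,1],rcond=None)[0]
    # plane z = k0 s + k2 (x=0);  housing tilt: face slopes down to +u -> k0=-tan(th)
    th2=np.arctan(-k[0])
    # edge: face line at distance .014 ; edge point at z=0: (s0) with z_face normal dist: k0*s0+k2=.014/cos
    s0=(.014/np.cos(th2)-k[2])/k[0] if abs(k[0])>.05 else np.nan
    return m.sum(),np.degrees(th2),s0,k[1]
E
python3 - <<'E'
from h import *
print(tilt(np.load("scene2.npz")["W"],np.radians(20)))
E
```

```text
(np.int64(284), np.float64(19.41130008040381), np.float64(0.0013883698961497698), np.float64(0.005924935968918759))
```

Run:
```python
from h import *
c=capture("wrist");C=-c["R"].T@c["t"]
Rm=Ro.from_quat(current_orientation()).as_matrix()
print("cam in tool",Rm.T@(C-current_position()),"opt axis",Rm.T@c["R"][2])
for T,th in ((65,90),(60,90),(55,90),(50,90),(45,90)):
    t=np.radians(th);phi=t-np.radians(T);d=.025
    p=body2w(by_carry(phi,d),.18-d,t)
    M=Ro.from_quat(tool(np.radians(T),YAW)).as_matrix()
    print(T,p.round(3),"cam",(p+M@(Rm.T@(C-current_position()))).round(3))
```

```text
cam in tool [-4.27327326e-06 -7.17622120e-02 -1.61749245e-01] opt axis [8.40479799e-04 2.65491264e-01 9.64112899e-01]
65 [0.537 0.092 0.043] cam [0.556 0.268 0.046]
60 [0.537 0.092 0.04 ] cam [0.556 0.267 0.059]
55 [0.537 0.092 0.036] cam [0.556 0.264 0.07 ]
50 [0.537 0.092 0.032] cam [0.556 0.261 0.081]
45 [0.537 0.092 0.027] cam [0.555 0.256 0.09 ]
```

Run:
```python
from h import *
d=.025
for th in (24,28,32,35,37):
    t=np.radians(th);phi=min(t+np.radians(10),np.radians(40));T=t-phi
    p=body2w(by_tip(phi),.18-d,t)
    r=servo_line(p.tolist(),tool(T,YAW).tolist(),rate=.015,contact_N=8)
    print(th,r,(current_position()-p).round(4),current_force().round(2),round(current_clock(),2))
    if r: break
c=capture("scene");cv2.imwrite("pics/e_scene.png",c["image"][120:320,150:400].repeat(3,0).repeat(3,1)[:600])
W=cloud(c)
for g in (34,38,42): print(tilt(W,np.radians(g)))
```

```text
24 False [ 0. -0.  0.] [-0.9  -0.67  0.29] 14.19
28 False [0. 0. 0.] [-0.13 -1.03 -0.02] 15.1
32 False [0. 0. 0.] [ 0.79  0.24 -0.58] 15.99
35 False [ 0.      0.0002 -0.    ] [-1.06  0.35  0.32] 16.69
37 False [-0.      0.0003 -0.    ] [-0.48 -0.05 -0.59] 17.21
(np.int64(203), np.float64(33.707895089574194), np.float64(0.005426098547934468), np.float64(-0.006085243777457538))
(np.int64(291), np.float64(36.90468428343714), np.float64(0.0033148671783780476), np.float64(0.012908974803959916))
(np.int64(261), np.float64(38.1551812083657), np.float64(0.00273995503277792), np.float64(0.007909891296926898))
```

View pics/e_scene.png

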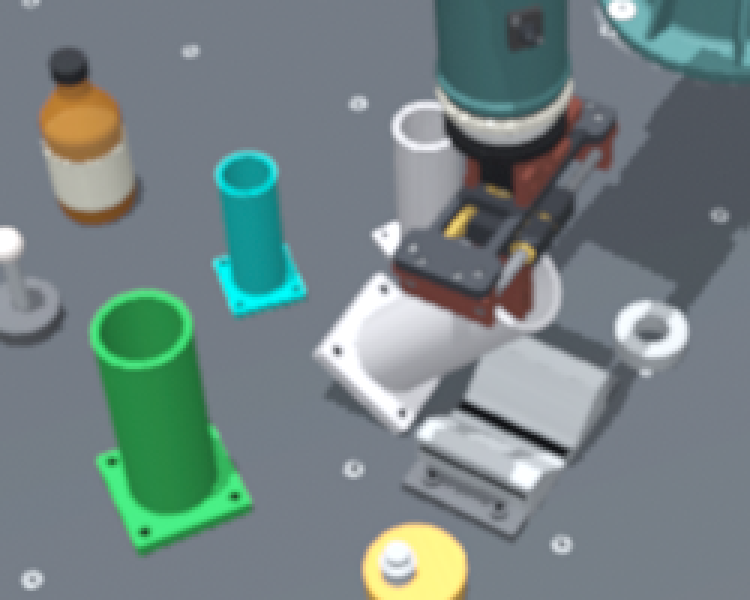

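The tilt is about 38° and the rim now rests on the finger. I'll carry it down.

Run:
```python
from h import *
d=.025
for th in (40,44,48,52,56,60,64,68,72,76):
    t=np.radians(th);phi=np.radians(40-7*(th-40)/50);T=t-phi
    p=body2w(by_carry(phi,d),.18-d,t)
    r=servo_line(p.tolist(),tool(T,YAW).tolist(),rate=.02,contact_N=8)
    print(th,r,(current_position()-p).round(4),current_force().round(2),round(current_clock(),2))
    if r: break
    if th in (52,64):
        W=cloud(capture("scene")); print(tilt(W,np.radians(th)))
c=capture("scene");cv2.imwrite("pics/f_scene.png",c["image"][120:320,200:450].repeat(3,0).repeat(3,1)[:600])
W=cloud(c);np.savez("s3.npz",W=W)
for g in (th-2,th,th+2): print(tilt(W,np.radians(g)))
```

```text
40 False [0.     0.0005 0.    ] [-0.49 -0.12 -0.43] 17.54
44 False [-0.0001 -0.0001 -0.0001] [ 0.29 -0.08 -0.39] 18.22
48 False [-0.  0. -0.] [-1.04  0.08 -0.35] 18.89
52 False [-0.  0. -0.] [ 0.68 -0.16 -0.56] 19.57
(np.int64(297), np.float64(49.981149746368594), np.float64(0.004168798237177208), np.float64(0.008213765585190009))
56 False [-0.      0.0001 -0.    ] [-0.62  0.5  -0.71] 20.3
60 False [ 0.      0.0001 -0.0001] [ 0.47  1.03 -0.94] 20.98
64 False [-0.      0.0002 -0.0002] [-0.35  1.39 -1.48] 21.67
(np.int64(270), np.float64(61.13600176968771), np.float64(0.005257051535935961), np.float64(-0.004040350637155875))
68 False [-0.      0.0002 -0.0002] [-0.68  0.44 -1.84] 22.4
72 False [-0.0001  0.0002 -0.0002] [-0.15 -0.19 -1.52] 23.08
76 False [-0.0001  0.0001 -0.0002] [-0.1   0.36 -2.22] 23.77
(np.int64(214), np.float64(69.45179306200347), np.float64(0.007912181635468524), np.float64(-0.06791936694408537))
(np.int64(223), np.float64(72.15037241223122), np.float64(0.006117039398045581), np.float64(-0.0371228147307682))
(np.int64(208), np.float64(73.95612436858944), np.float64(0.004438452836671871), np.float64(0.018967427032082956))
```

View pics/f_scene.png

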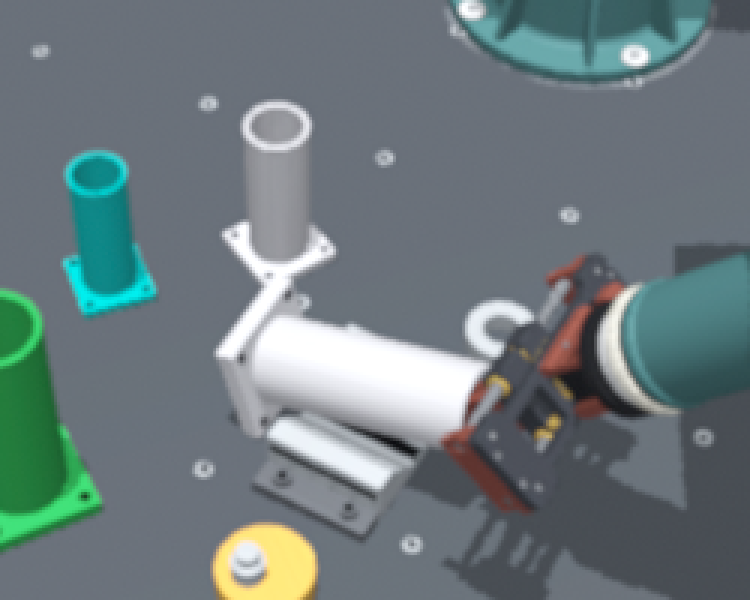

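The tube is about to enter the groove (crop (370,380)), with the flange at left and nothing touched. Now the last degrees.

Run:
```python
from h import *
d=.025
for th in (79,82,84.5,87,89,91):
    t=np.radians(th);phi=np.radians(35+2*(th-76)/14);T=t-phi
    p=body2w(by_carry(phi,d),.18-d,t)
    r=servo_line(p.tolist(),tool(T,YAW).tolist(),rate=.012,contact_N=6)
    print(th,r,(current_position()-p).round(4),current_force().round(2),round(current_clock(),2))
    if r: break
c=capture("scene");cv2.imwrite("pics/g_scene.png",c["image"][120:320,200:450].repeat(3,0).repeat(3,1)[:600])
W=cloud(c);np.savez("s4.npz",W=W)
print(current_position(),np.degrees(T))
P=W.reshape(-1,3);P=P[np.isfinite(P[:,0])]
s=(P-EDGE)@U;x=(P-EDGE)@np.array([np.cos(YAW),np.sin(YAW),0])
for a in (.03,.06,.09,.12,.14):
    m=(abs(s-a)<.006)&(abs(x)<.03); print(a,np.percentile(P[m,2],98),P[m,2].size)
```

```text
79 False [0. 0. 0.] [-1.22  1.66 -1.47] 24.69
82 False [0.0001 0.0001 0.    ] [ 0.56  1.89 -0.82] 25.57
84.5 False [ 0.0001  0.0001 -0.    ] [-0.23  3.28 -0.41] 26.32
87 False [-0.0001 -0.0001 -0.0001] [ 1.13  0.98 -1.28] 27.07
89 False [-0.0001 -0.0001 -0.    ] [-0.72 -0.32 -0.46] 27.7
91 False [-0.      0.     -0.0001] [1.03 0.63 0.74] 28.33
[0.53698767 0.09239077 0.03169651] 53.857142857142854
0.03 0.0770001446853154 136
0.06 0.07683350698535252 142
0.09 0.07705285707817262 161
0.12 0.07944187673334017 184
0.14 0.07780677135524043 211
```

View pics/g_scene.png

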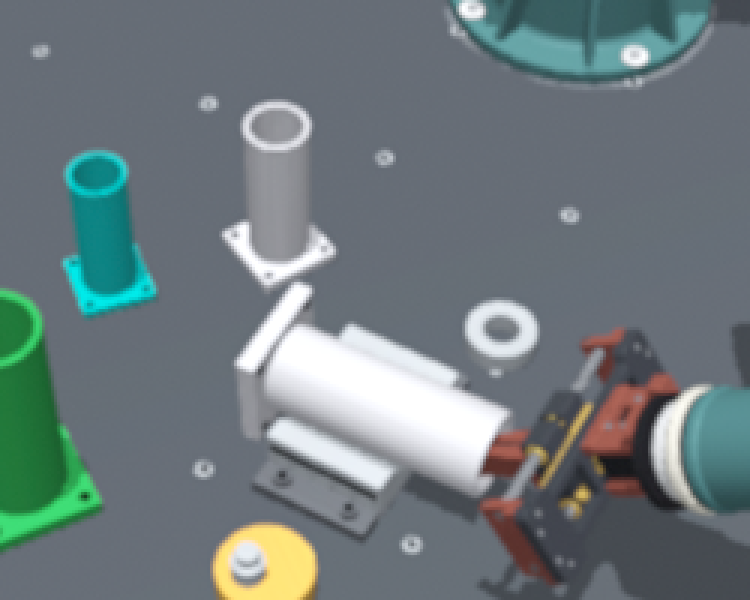

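It lies flat in the groove: top of tube 77 mm along its length, finger unloaded. I'll withdraw and check clearances for the push.

Run:
```python
from h import *
z=Ro.from_quat(current_orientation()).as_matrix()[:,2]
p=current_position()
print(servo_line((p-z*.06).tolist(),rate=.06,contact_N=6),current_force().round(2))
p=current_position()
servo_line((p+[0,0,.17]).tolist(),tool(np.radians(20),YAW).tolist(),rate=.15)
print(current_position(),current_clock())
W=np.load("scene.npz")["W"].reshape(-1,3)
for n,b in (("small",(.34,.45,-.17,-.07)),("green",(.58,.72,-.25,-.12)),("turq",(.43,.53,-.28,-.18))):
    m=(W[:,0]>b[0])&(W[:,0]<b[1])&(W[:,1]>b[2])&(W[:,1]<b[3])&(W[:,2]>.05)
    print(n,W[m].min(0).round(3),np.percentile(W[m],98,axis=0).round(3))
for n in("scene","top"):
    c=capture(n);np.savez(n+"5.npz",W=cloud(c),img=c["image"]);cv2.imwrite(f"pics/i_{n}.png",c["image"])
W=np.load("scene5.npz")["W"]; P=W.reshape(-1,3);P=P[np.isfinite(P[:,0])]
s=(P-EDGE)@U;x=(P-EDGE)@np.array([np.cos(YAW),np.sin(YAW),0])
m=(P[:,2]>.055)&(P[:,2]<.09)&(abs(x)<.05)&(abs(s)<.03); print("flange s",np.percentile(s[m&(P[:,2]>.079)],[1,10,50,90,99]).round(4),P[m,2].max())
m=(P[:,2]>.06)&(abs(x)<.05)&(s>.02)&(s<.25);print("mouth s",np.percentile(s[m],[99,99.8]))
q=P[(P[:,2]>.068)&(abs(x)<.03)&(s>.02)&(s<.25)];l=np.polyfit(q[:,1],q[:,0],1);print("tube dir deg",np.degrees(np.arctan(l[0])),"x at y=.0124",np.polyval(l,.0124))
```

```text
False [ 0.35 -0.31 -0.33]
[0.54132273 0.14025699 0.2356358 ] 30.8167
small [ 0.363 -0.137  0.05 ] [ 0.414 -0.088  0.137]
green [ 0.635 -0.215  0.05 ] [ 0.699 -0.152  0.18 ]
turq [ 0.45  -0.239  0.05 ] [ 0.494 -0.195  0.123]
flange s [0.0007 0.0029 0.0088 0.0148 0.016 ] 0.08897485144393463
mouth s [0.24955261 0.24991745]
tube dir deg 9.568656363192224 x at y=.0124 0.5311610165792466
```

View pics/i_top.png

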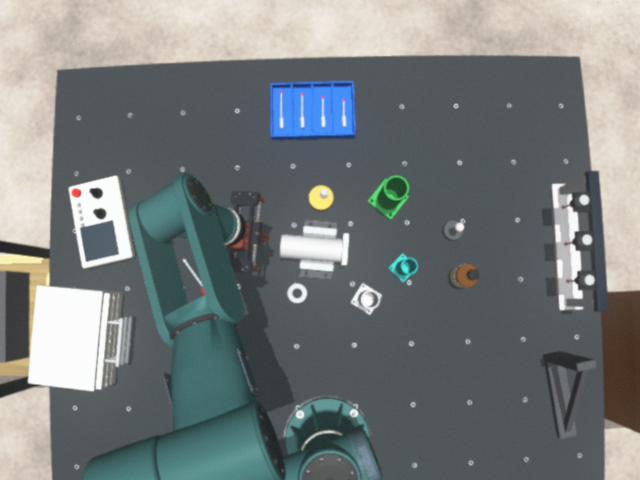

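The housing lies in the groove with its flange clear of the block (top view (345,249)). Next I go behind the flange and push.

```bash
cat >> h.py <<'E'
LX=np.array([np.cos(YAW),np.sin(YAW),0])
QP=tool(0,np.radians(-30)).tolist()
def P(s,z): return (EDGE+U*s+LX*.006+Z*z).tolist()
E
python3 - <<'E'
from h import *
print(inverse_kinematics(P(-.035,.05),QP))
move_ptp(P(-.035,.25),QP)
r=servo_line(P(-.035,.05),QP,rate=.12,contact_N=6)
print(r,current_position(),current_force().round(2),current_clock())
if not r:
    f0=current_force()
    r=servo_line(P(0.0,.05),QP,rate=.012,contact_N=2.5)
    s=(current_position()-EDGE)@U
    print("touch",r,s,(current_force()-f0).round(2),current_clock())
    c=capture("scene");cv2.imwrite("pics/j_scene.png",c["image"][120:320,150:400].repeat(3,0).repeat(3,1)[:600])
E
```

```text
[-3.15112738e-01  4.82974653e-01  1.83245639e+00 -4.44089210e-16
  8.26161607e-01  2.08486038e-01]
False [ 0.52255512 -0.0978628   0.05058591] [ 1.24 -0.1   0.49] 33.7
touch True -0.01577573697147851 [-1.29 -2.53  1.24] 35.35
```

View pics/j_scene.png

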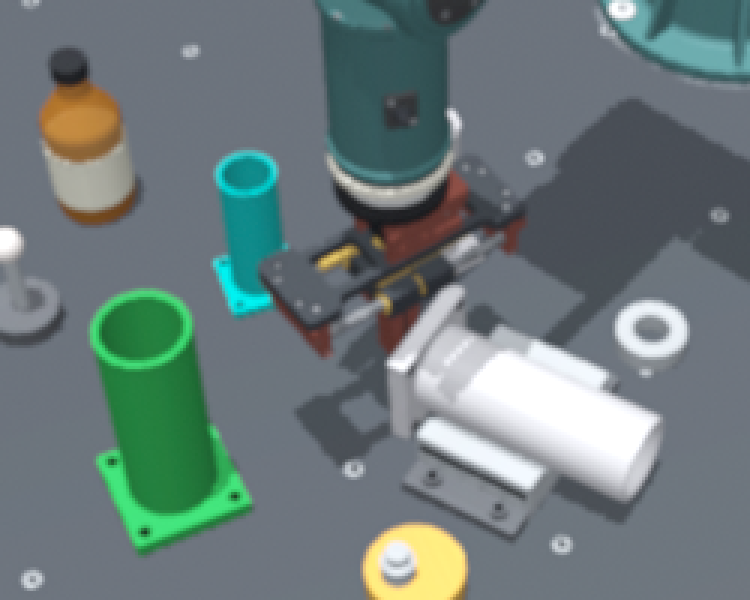

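The finger touches the flange's underside exactly where expected. Pushing about 16 mm.

Run:
```python
from h import *
for k in range(4):
    r=servo_line(P(.012,.05),QP,rate=.01,contact_N=12)
    s=(current_position()-EDGE)@U
    print(r,"travel",s+.0158,current_force().round(2),current_clock())
    if not r or s+.0158>.011: break
c=capture("scene");cv2.imwrite("pics/k_scene.png",c["image"][120:320,150:400].repeat(3,0).repeat(3,1)[:600])
```

```text
True travel 0.01872685242949374 [ 0.02 -3.44  0.86] 37.3
```

View pics/k_scene.png

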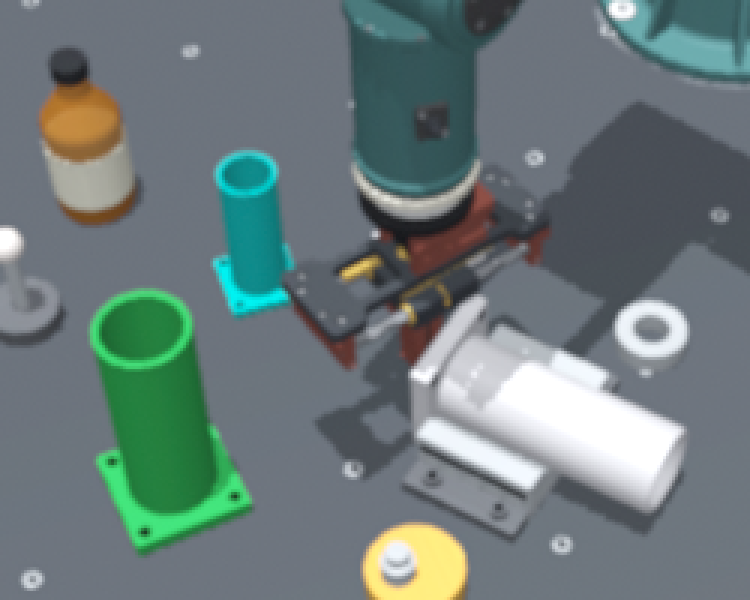

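Run:
```python
from h import *
s=(current_position()-EDGE)@U
r=servo_line(P(s+.006,.05),QP,rate=.006,contact_N=12)
print(r,((current_position()-EDGE)@U-s)*1000,current_force().round(2),current_clock())
s=(current_position()-EDGE)@U
r=servo_line(P(s-.03,.05),QP,rate=.06)
servo_line(P(s-.03,.22),QP,rate=.15)
move_ptp([.35,-.35,.35],QP)
print(current_clock())
for n in("scene","top"):
    c=capture(n);W=cloud(c);cv2.imwrite(f"pics/l_{n}.png",c["image"][130:310,200:440].repeat(3,0).repeat(3,1))
    Q=W.reshape(-1,3);Q=Q[np.isfinite(Q[:,0])]
    yb=np.radians(-6.7);ub=np.array([-np.sin(yb),np.cos(yb),0]);xb=np.array([np.cos(yb),np.sin(yb),0]);V=np.array([.5287,.0124,0])
    s=(Q-V)@ub;x=(Q-V)@xb
    m=(Q[:,2]>.05)&(Q[:,2]<.1)&(abs(x)<.06)&(s>-.1)&(s<.2)
    fl=m&(Q[:,2]>.08);print(n,"flange top s",np.percentile(s[fl],[2,50,98]).round(4),"mouth",np.percentile(s[m],99.5).round(4))
    t=m&(Q[:,2]>.07)&(Q[:,2]<.079)&(abs(x)<.014)&(s>-.03);l=np.polyfit(s[t],x[t],1);print("tube tilt vs block deg",np.degrees(l[0]),"x",l[1],"z",np.percentile(Q[t][:,2],90), t.sum())
```

```text
True 0.01891744767784512 [-1.18 -3.66  1.14] 37.9167
41.125
scene flange top s [-0.0536 -0.0462 -0.0388] mouth 0.125
tube tilt vs block deg 0.12077991168126712 x 0.0011471931304507142 z 0.07646213668996557 749
top flange top s [-0.059  -0.0521  0.0397] mouth 0.1196
tube tilt vs block deg 0.0336531175022857 x -0.00028304001934042794 z 0.0773094118948306 479
```

View pics/l_top.png

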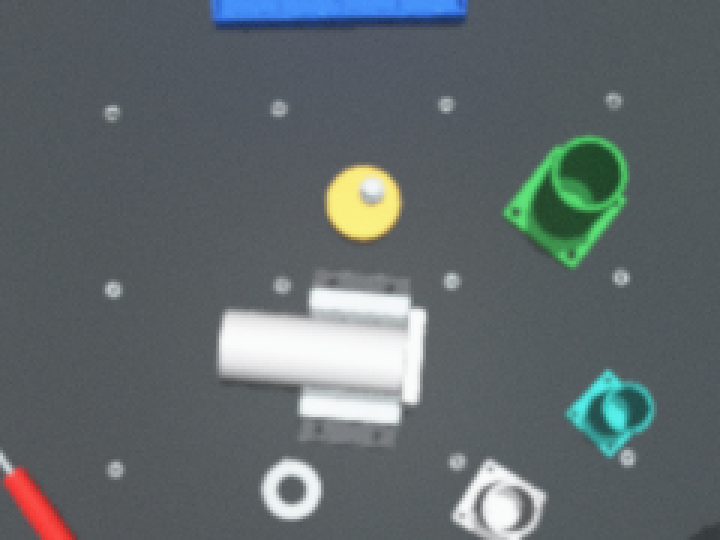

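View pics/l_scene.png

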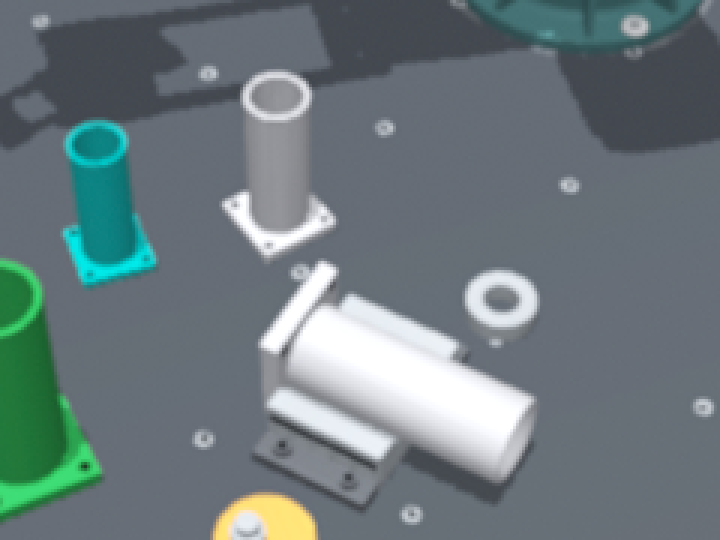

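The second push met a hard stop, moving only 0.02 mm at a 12 N change. The mouth is 120 mm along the block against 121 expected, and the neighbours stand as before. Handing in.

Run:
```python
from bench import *
print(current_clock(),current_qvel().round(3)); close_job()
```

```text
41.225 [ 0.003  0.    -0.002 -0.002 -0.001 -0.002]
the job is handed in; nothing more can be done
```

The housing is lying in the groove of the V-block with its flange against the block's -y end. I handed the job in at 41.2 s; no verdict is reported.

**What I did:** I put the shut fingertips 25 mm into the bore and tipped the housing with a push of about 1 to 2.5 N. Past the balance point, its rim rested on the finger and I carried it down at about 6°/s. I then pushed on the flange's underside, which moved the housing about 18.7 mm along the groove, and drew the arm clear.

**Last checks:**

| Check | Result |
|---|---|
| Second push against the block | hard stop, only 0.02 mm of movement at a 12 N change |
| Tube direction against the groove | within about 0.1° |
| Sideways offset | about 1 mm or less |
| Top of the tube | 76 to 77 mm (75.5 mm expected) |
| Mouth along the block | 120 mm (121 mm expected) |
| Other things nearby | undisturbed in the final pictures of that area (not measured) |

**Disagreements:** The top and scene cameras differed by 3 to 5 mm in absolute position, so I relied on touch and relative measurements. The push went about 2 mm further than the 16 to 17 mm the cameras suggested, which is within that spread. I did not measure the gap at the flange directly; that it is closed follows from the hard stop and the position of the mouth.

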